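Load the mould insert under the laser bridge and hold the beam shutter open

TASK

Slide the work carrier with the mould insert along the guide lane, under the blue bridge, until it is fully home against the end stop. Only then pull the spring-return shutter out by its yellow knob until the red pointer is level with the middle of the green index clip, and keep holding it there by the knob: finish while still holding it, because it springs shut when let go. The carrier must stay home, the shutter stay shut until the carrier is home, and the other things on the bench be left alone.

Things in the scene. Friction and masses are not known exactly. Their poses are not given: they have to be found in the camera images.
- fixture: Laser station fixed on the bench. Origin: bench top, on the lane's centre line under the bridge's middle; z up, y along the lane (mouth at +y, end stop at -y), x across it. Two steel rails 15 mm high leave a lane 76 mm wide on the bare bench, y = -70..+60 mm. White beam head on the bridge: x -28..+38, y -23..+23 mm, top 125 mm; its 44 mm barrel (axis 95 mm high) runs to x = +153 mm.
- lane_mouth (a point): Middle of the lane's flared mouth on the bench: fixture (0, +103, 0) mm. The mouth is about 113 mm wide here and narrows to the 76 mm lane at fixture y = +60 mm.
- end_stop (a point): Middle of the face of the dark steel end stop, 18 mm high: fixture (0, -55, 9) mm. Above it an aluminium guide tray (36 mm wide, 50 to 72 mm high) runs from the bridge to fixture y = -200 mm; the shutter blade slides in it. Beside the tray at fixture x = 30..46 mm is a white index bar, top 62 mm high.
- bridge (a point): Middle of the underside of the blue bridge over the lane: fixture (0, 0, 50) mm. The bridge spans fixture y = -35..+35 and x = -80..+80 mm, its top is 65 mm above the bench.
- carrier: Loose aluminium plate 70 (x) x 195 (y) x 10 mm, about 0.55 kg; origin under its centre, on the bench. Dark mould insert fixed at y = -42.5 mm (top 37 mm high); front edge y = -97.5 mm enters the lane first; orange grip near the rear. Starts askew before the mouth. Home: origin at fixture (0, +42.5) mm, axes parallel to the fixture's.
- carrier_grip (a point): Point in the carrier's orange upright grip at carrier (0, +82.5, +40) mm, 15 mm below its top. The grip is 16 mm thick (carrier x), 30 mm long (carrier y), from 10 to 55 mm above the bench. With the carrier home it is at fixture y = +125 mm, 90 mm clear of the bridge.
- shutter (a joint): Travel of the spring-return beam shutter, m: 0 = shut, grows as it is pulled out along the fixture's -y, hard limit 0.075. The spring pulls back with about 3.6 N at 0 plus 0.09 N per mm and shuts it when let go.
- shutter_knob (a point): Middle of the yellow grip of the shutter's pull knob: fixture (0, -105 mm - travel, 109). The grip is an upright cylinder 20 mm across, 88 to 130 mm above the bench; below it a stem 12 mm across and a flange 26 mm across stand on the blade (top 68 mm). Rigid with the blade; nothing stands above it.
- shutter_pointer (a point): Tip of the red pointer, a bar 6 mm wide along the fixture's y that sticks out from the blade towards +x, top 77 mm high. It moves with the shutter: fixture (+29, -70 mm - travel, 74.5).
- index_clip: Green clip fixed on the white index bar, 18 (x) x 10 (y) x 13 mm high, axes parallel to the fixture's; origin under its centre at fixture x = +39 mm, 62.5 mm above the bench. Its place along y varies: the pointer is level with its middle at a travel of 28 to 58 mm.
- screwdriver: bystander: a screwdriver lying on the bench, about 200 mm long, handle to its own -x
- jar: bystander: closed round jar with a blue cap, 56 mm across, 70 mm high, origin under its centre
- mould_plate: bystander: dark steel plate with three holes, 100 x 80 x 24 mm, origin under its centre
- caliper: bystander: digital caliper lying flat along its own y, 190 mm long, about 60 mm wide at the jaws (jaws towards its +x at its +y end), 12 mm high
- spare_insert: bystander: loose steel mould insert 45 x 45 x 20 mm with a small brass boss on top (28 mm high in all)
- mug: bystander: blue mug, 76 mm across, 90 mm high
Things that resemble listed ones, but are neither listed nor needed, are in the scene too. Several things look just like the carrier: the one meant starts nearest to the robot's base.

How it is judged:
By the outcome, as a careful person would: the job done as asked, in the order asked, and still so for the second after the job is handed in, while the arm keeps its last pose, push and grip.
It also fails if it takes over 51 s, if anything falls off the work surface, if the arm or the gripper's body presses on something with over 40 N, if the wrist force passes 120 N, or if a joint passes its speed limit or range.

ROBOT

A 6-joint arm with a two-finger parallel gripper is mounted at the origin on the work surface. World frame = base frame: x ahead of the robot, y to its left, z up, the work surface at z = 0. Lengths are in m, angles in degrees, forces in N, time in s.
With the tool pointing down it reaches from about 0.35 to 0.875 m from the base axis. Payload 4.2 kg.
Tool frame: the origin (TCP) lies on the front face of the gripper's body, between the roots of the fingers; the fingertips stand 70 mm ahead of it and the grasp point (between the pads) lies 51 mm ahead of it; x points along the fingers, y is the direction in which the jaws open and shut, and the axes are right-handed (so a half turn about x gives the same grasp; the last joint's range is limited). The gripper opens to 87 mm and grips with 3 to 60 N. Pads are 19 mm wide; open, the fingers measure 117 mm over their backs; the gripper's body (75 mm by 190 mm) begins 51 mm behind the grasp point.
Start: joints at [80.764, 22.042, 0.453, 0, -68.411, -14.817], TCP at [0.255, 0.571, 0.292] pointing down, gripper open.
Joint ranges: [-179.83, 179.83], [-69.29, 118.12], [-61.27, 80.66], [-181.25, 117.63], [-171.15, -9.14], [-177.46, 177.46]. Speed limits (degrees/s): [159.86, 159.86, 180, 180, 180, 180].

INTERFACE

Orientations are given as a 3x3 rotation matrix whose columns are the frame's x, y, z axes.
In Python, from station import r, viewer, spotter gives the robot as it stands.
- The arm moves only by the tool move_arm, never from a script. Its argument "series" is a list that holds one entry, the list of rows, each a list of 7 numbers: the turn, a rotation vector about the world's x, y, z scaled (see below), then the shift along the world's x, y, z scaled (see below), then the opening, from 0 (shut) to 1 (fully open). A call has 1 to 20 rows; each row shifts and turns the pose as measured when the row begins; what a row does not reach is not made up. The controller multiplies each number of a shift by 60 mm and each number of a turn by 8 degrees. A row lasts 1/8 s, in which the tool goes at most 62.5 mm and 10.7 degrees, less where a joint would pass 70% of its speed; a pose out of reach is approached as far as the arm can. A call with a number of a shift or a turn outside -1 to 1 is refused whole. A call with a gripper value outside its range is refused whole. The fingers move at their own pace and stop on an object; the grip force is fixed at half the most. Time passes only in rows, so rows that do not move let the fingers close. It gives the time, the measured TCP pose, the force and the opening at its end, in the units of the state.
- r.sense(): the state, without advancing time (a new reading comes with each control period).
- viewer.capture(name): name is "scene" or "top"; returns (picture, depth): 400x640x3 uint8, red, green, blue; 400x640 float32, m along the optical axis (not along the pixel's ray), 0 where there is no reading.
- viewer.camera_params(name): a dict with "mtx" (3x3 intrinsics, pixels), "dist_coeffs" ([k1, k2, p1, p2, k3] as OpenCV has them; the pictures are not rectified), "pose" (4x4, takes a point from camera to world coordinates). Camera axes: x right, y down, z forward; pixel columns grow to the right and rows downward; lengths in m; the calibration is good to about 2 mm. A picture is of the moment at which its call begins. camera_params takes no time and is no camera call.
- r.finish_job(): hands the job in, once; it reports no verdict.
Trained networks look in the newest picture that a camera, given by its name, has taken for a name from the list of things; names that differ only in an ending like _2 or _b are one class to them, and where a whole thing is asked for, a point or a joint stands for the part that bears it (a point fixed in the world has none). Each returns a list of dicts, best first, with "conf" (0 to 1); they miss things now and then, are a little off and sometimes report something else, mostly with a low value. They report only what shows in the picture. A call takes as long as a camera call. They do not tell look-alikes from the thing itself.
- spotter.find_in(camera, name): "centre" ([column, row] in pixels, amid what is visible of it).
- spotter.trace(camera, name): "mask" (400x640 bool, what is visible of it) and "centre" ([column, row] in pixels, amid what is visible of it).
The state is a dict: "time_s": time; "joints": joint angles; "joint_velocities": joint speeds; "effort": joint torques, N m; "tcp_pos": TCP position; "ee_rot": TCP orientation; "wrist_force": force on the tool from outside, world axes, zero at the start; "moment": the same for the moment, N m; "gripper_width": opening from 0.0 (shut) to 1.0 (fully open).
Only numpy, scipy, OpenCV 4.12 (cv2) and the standard library are available. Lean on these libraries where they do the work, as an engineer would, in place of code of your own. Each camera call takes 0.05 s, during which the arm holds its last target.

## Working session

There is one attempt and no reset: what is moved stays moved. The work goes in short steps, Python scripts to look and compute and a tool call to move; the robot and the scene stay as the last step left them, time stands still between calls to the robot, and variables do not carry over. Pictures are saved under pics/ and viewed, and the job is handed in when it is done.

Besides the shell and the picture viewer there is one more tool, called after "Request:" as name(argument=value, ...) on one line, values as JSON. move_arm: Moves the arm, as the interface text tells. Its arguments: {"type":"object","properties":{"series":{"type":"array","items":{"type":"array","items":{"type":"array","items":{"type":"number","minimum":-1,"maximum":1}}}}},"required":["series"]}

```bash
ls; mkdir -p pics
cat > h.py <<'E'
import numpy as np, cv2
from station import r, viewer, spotter
def cap(n):
    p,d=viewer.capture(n); return p,d,viewer.camera_params(n)
def save(p,name): cv2.imwrite('pics/'+name,cv2.cvtColor(p,cv2.COLOR_RGB2BGR))
def cloud(d,c):
    h,w=d.shape
    uv=np.stack(np.meshgrid(np.arange(w),np.arange(h)),-1).reshape(-1,1,2).astype(float)
    n=cv2.undistortPoints(uv,np.array(c['mtx']),np.array(c['dist_coeffs'])).reshape(h,w,2)
    P=np.dstack([n*d[...,None],d]); T=np.array(c['pose'])
    return P@T[:3,:3].T+T[:3,3]
def proj(P,c):
    T=np.linalg.inv(np.array(c['pose'])); 
    q,_=cv2.projectPoints(np.array(P,float).reshape(-1,1,3),cv2.Rodrigues(T[:3,:3])[0],T[:3,3],np.array(c['mtx']),np.array(c['dist_coeffs']))
    return q.reshape(-1,2)
E
python3 - <<'E'
from h import *
for n in ('scene','top'):
    p,d,c=cap(n); save(p,n+'0.png'); np.savez('/tmp/'+n,p=p,d=d); print(n,np.round(np.array(c['pose']),3).tolist())
    X=cloud(d,c)
    for t in ('carrier','carrier_grip','fixture','shutter_knob','shutter_pointer','index_clip'):
        for o in spotter.find_in(n,t)[:5]:
            u,v=map(int,np.round(o['centre'])); print(t,round(o['conf'],2),(u,v),X[v,u].round(3))
s=r.sense();print(s)
E
```

```text
pics
scene [[0.365, 0.668, -0.648, 1.14], [0.931, -0.261, 0.255, -0.112], [0.001, -0.697, -0.717, 0.808], [0.0, 0.0, 0.0, 1.0]]
carrier 0.94 (427, 225) [0.645 0.407 0.036]
carrier 0.82 (405, 147) [0.289 0.554 0.01 ]
carrier 0.74 (351, 212) [0.502 0.242 0.01 ]
carrier 0.47 (174, 237) [ 0.419 -0.256  0.022]
carrier_grip 0.9 (404, 147) [0.291 0.548 0.013]
carrier_grip 0.88 (430, 226) [0.634 0.431 0.009]
carrier_grip 0.74 (349, 212) [0.503 0.235 0.013]
fixture 0.86 (251, 258) [ 0.549 -0.073  0.002]
shutter_knob 0.59 (221, 244) [ 0.533 -0.137  0.074]
shutter_pointer 0.55 (223, 245) [ 0.534 -0.133  0.069]
shutter_pointer 0.48 (251, 259) [ 0.553 -0.074  0.003]
top [[0.0, -0.994, 0.105, 0.358], [-1.0, -0.002, -0.02, 0.159], [0.02, -0.105, -0.994, 1.699], [0.0, 0.0, 0.0, 1.0]]
carrier 0.91 (232, 169) [0.632 0.431 0.01 ]
carrier 0.88 (290, 210) [0.492 0.233 0.011]
carrier 0.76 (194, 273) [0.28  0.554 0.006]
carrier 0.65 (379, 188) [ 0.554 -0.053  0.123]
carrier_grip 0.92 (192, 270) [0.291 0.558 0.016]
carrier_grip 0.66 (291, 209) [0.496 0.229 0.014]
carrier_grip 0.61 (234, 173) [0.614 0.42  0.
[... 291 characters left out ...]
5721e-04,
       -6.84098872e+01, -1.48154383e+01]), 'joint_velocities': array([ 0.0385416 ,  0.02474795, -0.06831718,  0.03401946,  0.00932749,
       -0.01774685]), 'effort': array([ 3.77228534e-04, -3.90326321e+01,  1.87587512e+01,  4.22373444e+00,
        1.55581918e-02, -1.36710671e-05]), 'tcp_pos': array([0.254694  , 0.57072959, 0.29229554]), 'ee_rot': array([[ 4.26004630e-06, -4.07549182e-01, -9.13183259e-01],
       [ 1.03748493e-04, -9.13183254e-01,  4.07549180e-01],
       [-9.99999995e-01, -9.64775651e-05,  3.83924104e-05]]), 'wrist_force': array([ 0.55715463,  0.22668999, -0.47259227]), 'moment': array([-0.01603544,  0.01317587, -0.03394207]), 'gripper_width': 0.9988563687922385}
```

View pics/scene0.png

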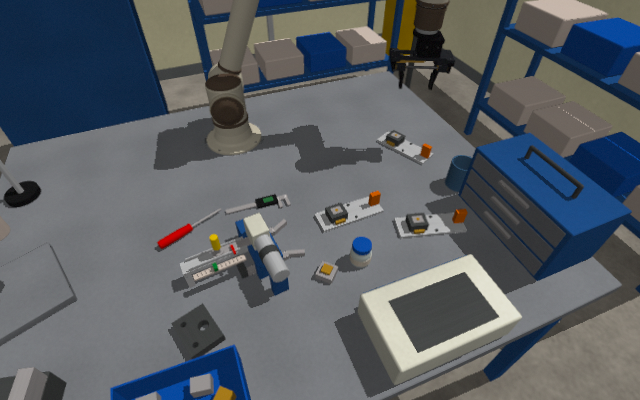

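View pics/top0.png

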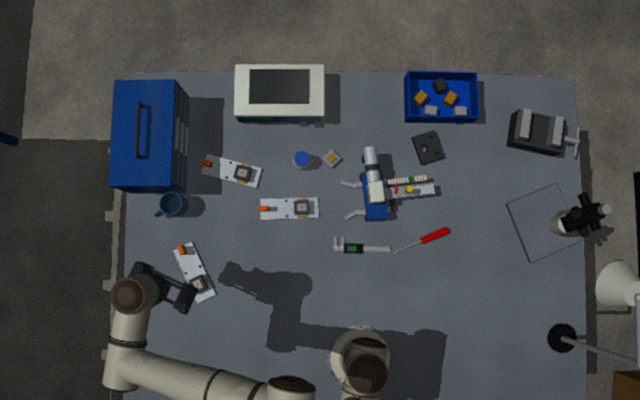

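Run:
```python
import cv2
a=cv2.imread('pics/top0.png')[130:260,190:450]; cv2.imwrite('pics/top0c.png',cv2.resize(a,None,fx=3,fy=3,interpolation=2))
a=cv2.imread('pics/scene0.png')[150:310,180:460]; cv2.imwrite('pics/scene0c.png',cv2.resize(a,None,fx=2.8,fy=2.8,interpolation=2))
```

```text
(no output)
```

View pics/top0c.png

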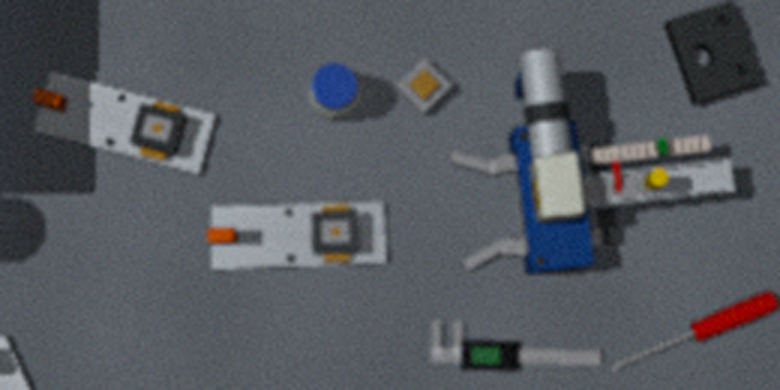

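View pics/scene0c.png

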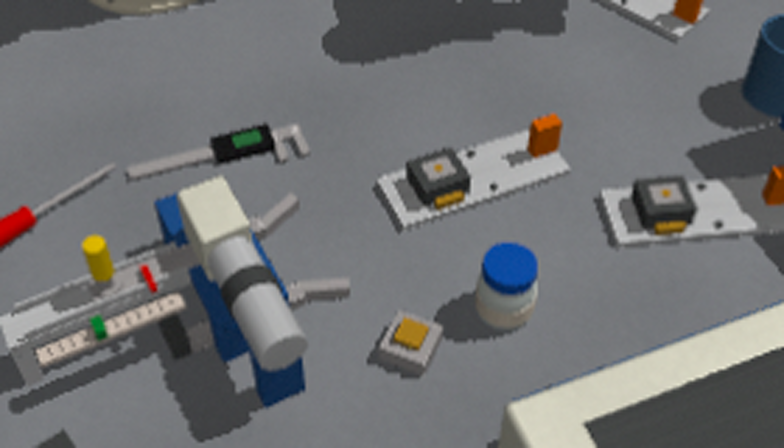

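The three carrier look-alikes in the top view are at (290,209), (232,170) and (194,273), about 0.55, 0.76 and 0.62 m from the base. The one at (290,209) is nearest and also lies askew before the lane mouth, so that is the carrier meant. The fixture shows at about (375,190), the yellow knob at (409,189) and the green clip at (411,179). Next I measure the poses.

```bash
cat > fit.py <<'E'
from h import *
def rect(pts): 
    (cx,cy),(w,h),a=cv2.minAreaRect((pts*1000).astype(np.float32)); return np.round([cx,cy,w,h,a],1)
if __name__=='__main__':
  for n in ('top','scene'):
    z=np.load('/tmp/%s.npz'%n); p,d=z['p'],z['d']; c=viewer.camera_params(n); X=cloud(d,c)
    hsv=cv2.cvtColor(p,cv2.COLOR_RGB2HSV); H,S,V=[hsv[...,i].astype(int) for i in range(3)]
    x,y,zz=X[...,0],X[...,1],X[...,2]
    bench=(x>.35)&(x<.75)&(y>-.2)&(y<.35)
    b2=bench&(S<40)&(zz<.004); print(n,'bench z',np.median(zz[b2]),zz[b2].std())
    reg=bench&(y>.1)&(x<.56)&(x>.42)
    for nm,m in dict(orange=reg&(H<14)&(S>150)&(V>90),plate=reg&(V>120)&(S<60)&(zz<.025),
        blue=(x>.4)&(x<.7)&(abs(y+.05)<.1)&(H>105)&(H<125)&(S>120),
        yellow=bench&(H>22)&(H<34)&(S>180)&(y<-.05),red=bench&((H<6)|(H>174))&(S>170)&(y<-.05)&(x>.5),
        green=bench&(H>50)&(H<80)&(S>120)&(x>.5),head=bench&(zz>.115)&(V>150)).items():
        q=X[m]; 
        if len(q)<4: print(nm,len(q)); continue
        print(nm,len(q),'rect',rect(q[:,:2]),'med',np.median(q,0).round(4),'z pct',np.percentile(q[:,2],[5,50,95]).round(3))
        vv,uu=np.nonzero(m); print('   px',uu.min(),uu.max(),vv.min(),vv.max(), uu.mean().round(1),vv.mean().round(1))
E
python3 fit.py
```

```text
top bench z -0.0006966293096168918 0.0032123584351309684
orange 43 rect [4.952e+02 3.194e+02 1.400e+01 2.740e+01 2.000e-01] med [0.4951 0.3192 0.0556] z pct [0.049 0.056 0.061]
   px 259 267 206 210 263.2 208.0
plate 793 rect [500.3 237.4  73.5 197.    1.8] med [0.4995 0.2598 0.0097] z pct [0.001 0.01  0.017]
   px 260 318 197 219 284.4 207.9
blue 520 rect [564.2 -45.8 211.9  83.    6.7] med [ 0.4981 -0.0372  0.0646] z pct [0.047 0.065 0.072]
   px 360 387 157 220 372.9 202.6
yellow 32 rect [ 551.  -146.7   15.6   19.    39.9] med [ 0.5501 -0.1455  0.1283] z pct [0.12  0.128 0.134]
   px 405 411 186 192 408.3 189.1
red 18 rect [ 564.7 -113.5   15.9   37.8   68.8] med [ 0.56   -0.1114  0.0785] z pct [0.057 0.078 0.084]
   px 394 396 184 192 395.2 187.9
green 15 rect [ 591.8 -162.5   17.8    7.3    6.4] med [ 0.5939 -0.1634  0.0738] z pct [0.068 0.074 0.079]
   px 409 411 176 181 410.2 178.2
head 388 rect [480.5 -12.3 188.  377.7  62.1] med [ 0.5512 -0.0366  0.1239] z pct [0.116 0.124 1.699]
   px 117 432 69 388 370.9 184.2
scene bench z 0.00047175673571575594 0.001526074610004695
oran
[... 262 characters left out ...]
215.0
blue 616 rect [567.9 -33.8 220.9  85.4   7.3] med [ 0.618  -0.0593  0.0588] z pct [0.009 0.059 0.067]
   px 235 288 219 294 262.1 261.7
yellow 113 rect [ 552.8 -148.    16.    17.8   77.7] med [ 0.5576 -0.1485  0.1187] z pct [0.094 0.119 0.132]
   px 210 219 234 249 214.7 241.7
red 23 rect [ 562.7 -112.7   25.4    5.4    7.9] med [ 0.5644 -0.1124  0.0785] z pct [0.076 0.079 0.081]
   px 231 235 245 253 232.8 249.1
green 30 rect [ 569.  -166.3   67.9    8.5    4.3] med [ 0.5952 -0.164   0.0755] z pct [0.059 0.075 0.078]
   px 212 217 263 270 214.8 266.4
head 611 rect [604.9 -84.6 179.  136.6   5.5] med [ 0.5605 -0.0385  0.1242] z pct [0.115 0.124 0.13 ]
   px 209 283 213 272 257.8 236.0
```

```bash
cat > icp.py <<'E'
from h import *
from scipy.optimize import least_squares
def box(P,lo,hi):
    lo,hi=np.array(lo),np.array(hi); q=np.abs(P-(lo+hi)/2)-(hi-lo)/2
    return np.linalg.norm(np.maximum(q,0),axis=1)+np.minimum(q.max(1),0)
def cyl(P,ax,c,rad,lo,hi):
    o=[i for i in range(3) if i!=ax]
    a=np.linalg.norm(P[:,o]-np.array(c),axis=1)-rad; b=np.abs(P[:,ax]-(lo+hi)/2)-(hi-lo)/2
    q=np.stack([a,b],1); return np.linalg.norm(np.maximum(q,0),axis=1)+np.minimum(q.max(1),0)
def fix_sdf(P,tr=0):
    return np.min([box(P,(-80,-35,50),(80,35,65)),box(P,(-28,-23,65),(38,23,125)),cyl(P,0,(0,95),22,38,153),
      box(P,(-18,-200,50),(18,-35,72)),box(P,(30,-200,50),(46,-36,62)),cyl(P,2,(0,-105-tr),10,88,130),box(P,(0,-73-tr,70),(29,-67-tr,77))],0)
def car_sdf(P):
    return np.min([box(P,(-35,-97.5,0),(35,97.5,10)),box(P,(-8,67.5,10),(8,97.5,55)),box(P,(-22.5,-65,10),(22.5,-20,37))],0)
def loc(q,p):
    c,s=np.cos(p[2]),np.sin(p[2]); R=np.array([[c,-s,0],[s,c,0],[0,0,1]])
    return (q*1000-[p[0],p[1],p[3] if len(p)>3 else 0])@R
def fit(X,sdf,p0,sel):
    p=np.array(list(p0)+[0.]) ; sc=np.array([1,1,.01,1])
    for k in range(4):
        L=loc(X,p); Q=X[sel(L)&(abs(sdf(L))<(15,10,7,7)[k])]
        f=lambda v:sdf(loc(Q,v*sc)); s=least_squares(f,p/sc,loss='soft_l1',f_scale=1.5); p=s.x*sc
    return p,len(Q),np.abs(s.fun).mean()
def show(nm,r_): p,n,e=r_; print(nm,p[:2].round(1),'yaw',np.degrees(p[2]).round(2),'z',p[3].round(1),n,e.round(2))
fsel=lambda L:(L[:,2]>45)&(abs(L[:,0])<165)&(L[:,1]>-215)&(L[:,1]<45)&(L[:,2]<140)
csel=lambda L:(L[:,2]>4)&(abs(L[:,0])<50)&(abs(L[:,1])<115)&(L[:,2]<70)
def clouds():
    out={}
    for n in ('top','scene'):
        z=np.load('/tmp/%s.npz'%n); out[n]=cloud(z['d'],viewer.camera_params(n))[z['d']>0].reshape(-1,3)
    return out
if __name__=='__main__':
    C=clouds()
    for n,X in C.items():
        show('fix '+n,fit(X,fix_sdf,(562,-43,.1),fsel)); show('car '+n,fit(X,car_sdf,(497,225,.02),csel))
E
python3 icp.py
```

```text
fix top [538.4 -43. ] yaw 7.08 z 0.2 1998 2.39
car top [497.6 235.4] yaw 1.65 z 1.3 1092 2.44
fix scene [537.7 -45.4] yaw 7.06 z 0.2 3222 1.31
car scene [500.2 235.1] yaw 2.43 z -0.1 1343 1.23
```

The fits agree between the cameras. The fixture is at (538,-44) mm with yaw 7.1°, which puts the knob at (551,-148), where the yellow blob was seen. The carrier is at (499,235) mm with yaw about 2°, so its grip is at (496,318) against an orange top measured at (495,319). Enlarged crop to confirm it is the right carrier, then I move above it.

Run:
```python
from h import *
a=cv2.imread('pics/scene0.png'); c=viewer.camera_params('scene')
for l in [(-35,-97.5,10),(35,-97.5,10),(35,97.5,10),(-35,97.5,10),(0,82.5,55)]:
    t=np.radians(2); x=.499+(l[0]*np.cos(t)-l[1]*np.sin(t))/1e3; y=.235+(l[0]*np.sin(t)+l[1]*np.cos(t))/1e3
    u=proj([x,y,l[2]/1e3],c)[0]; cv2.circle(a,tuple(int(v) for v in u.round()),1,(0,255,0),-1)
cv2.imwrite('pics/carc.png',cv2.resize(a[170:260,290:480],None,fx=4,fy=4,interpolation=2))
```

```text
(no output)
```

View pics/carc.png

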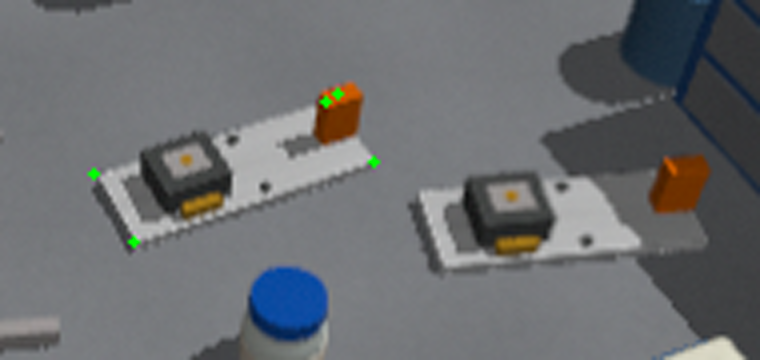

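Request:
move_arm(series=[[[0,0,-1,0.5,-0.52,-0.1,1],[0,0,-1,0.5,-0.52,-0.1,1],[0,0,-1,0.5,-0.52,-0.1,1],[0,0,-1,0.5,-0.52,-0.1,1],[0,0,-1,0.5,-0.52,-0.1,1],[0,0,-1,0.5,-0.52,-0.1,1],[0,0,-1,0.5,-0.52,-0.1,1],[0,0,-1,0.5,-0.52,-0.1,1],[0,0,0,0,0,0,1]]])

```text
time_s: 1.82
tcp_pos: [0.5007, 0.3139, 0.2436]
ee_rot: [[0.004, -1.0, 0.0], [0.001, 0.0, 1.0], [-1.0, -0.004, 0.001]]
wrist_force: [-0.3, 0.7, 0.3]
gripper_width: 0.999
```

The overlay sits on the front edge at crop (93,175)–(133,243) and on the orange grip near (338,95), so the target is confirmed. Now I descend and grip.

Request:
move_arm(series=[[[0,0,0.25,-0.08,0.06,-0.3,1],[0,0,0,0,0,-0.75,1],[0,0,0,0,0,-0.75,1],[0,0,0,0,0,-0.65,1],[0,0,0,0,0,0,1]]])

```text
time_s: 2.45
tcp_pos: [0.4952, 0.3209, 0.096]
ee_rot: [[0.009, -0.999, -0.043], [0.007, -0.043, 0.999], [-1.0, -0.01, 0.006]]
wrist_force: [-0.7, 0.3, 0.4]
gripper_width: 1.001
```

Request:
move_arm(series=[[[0,0,0,0.01,-0.05,-0.07,1],[0,0,0,0,0,0,0],[0,0,0,0,0,0,0],[0,0,0,0,0,0,0],[0,0,0,0,0,0,0],[0,0,0,0,0,0,0]]])

```text
time_s: 3.2
tcp_pos: [0.498, 0.3209, 0.0984]
ee_rot: [[0.018, -0.999, -0.046], [0.015, -0.046, 0.999], [-1.0, -0.019, 0.014]]
wrist_force: [-0.5, 0.1, -0.5]
gripper_width: 0.517
```

Request:
move_arm(series=[[[-0.11,0.13,0,-0.02,-0.04,-0.1,0],[0,0,0,0,0,-0.03,0],[0,0,0,0,0,0,0],[0,0,0,0,0,0,0]]])

```text
time_s: 3.7
tcp_pos: [0.4965, 0.3182, 0.0896]
ee_rot: [[-0.002, -0.999, -0.045], [-0.002, -0.045, 0.999], [-1.0, 0.002, -0.002]]
wrist_force: [-0.7, 0.7, 1.3]
gripper_width: 0.179
```

Request:
move_arm(series=[[[0,0,0,0,0,0,0],[0,0,0.14,0.02,-0.29,0,0],[0,0,0.14,0.02,-0.29,0,0],[0,0,0.14,0.02,-0.29,0,0],[0,0,0.14,0.02,-0.29,0,0],[0,0,0,0,0,0,0]]])

```text
time_s: 4.45
tcp_pos: [0.5015, 0.2498, 0.0896]
ee_rot: [[-0.0, -0.992, -0.128], [0.002, -0.128, 0.992], [-1.0, -0.0, 0.002]]
wrist_force: [-0.4, -3.0, 0.4]
gripper_width: 0.18
```

```bash
cat > look.py <<'E'
import sys
from icp import *
tag=sys.argv[1]; tcp=r.sense()
R=tcp['ee_rot']; yaw=np.arctan2(-R[1,1],-R[0,1]); g=tcp['tcp_pos']*1000+51*R[:,0]
print('t',tcp['time_s'],'tcp',(tcp['tcp_pos']*1000).round(1),'grasp',g.round(1),'yaw',np.degrees(yaw).round(2),'w',round(tcp['gripper_width'],3),'F',tcp['wrist_force'].round(1),'tilt',R[:2,0].round(4))
F=(538.0,-44.2,np.radians(7.07)); print('grasp in fixture',loc((g/1000)[None],F).round(1))
for n in ('top','scene'):
    p,d,c=cap(n); save(p,n+tag+'.png'); np.savez('/tmp/'+n,p=p,d=d)
if len(sys.argv)>2:
    p0=(g[0]+82.5*np.sin(yaw),g[1]-82.5*np.cos(yaw),yaw); print('expected car',np.round(p0,3))
    for n,X in clouds().items():
        s=fit(X,lambda P:np.min([box(P,(-35,-97.5,0),(35,97.5,10)),box(P,(-22.5,-65,10),(22.5,-20,37))],0),p0,lambda L:(L[:,2]>4)&(abs(L[:,0])<50)&(L[:,1]>-110)&(L[:,1]<40)&(L[:,2]<48)); show('car '+n,s)
        print(' in fixture',loc(np.array([[s[0][0],s[0][1],0]])/1000,F).round(1),np.degrees(s[0][2]-F[2]).round(2))
        show('fix '+n,fit(X,fix_sdf,F,fsel))
E
python3 look.py 1 c
```

```text
t 4.45 tcp [501.5 249.8  89.6] grasp [501.5 249.9  38.6] yaw 7.37 w 0.18 F [-0.4 -3.   0.4] tilt [-0.      0.0016]
grasp in fixture [[ -0.  296.4  38.6]]
expected car [5.12110e+02 1.68086e+02 1.29000e-01]
car top [509.  167.3] yaw 6.52 z 0.8 785 2.47
 in fixture [[ -2.8 213.5   0. ]] -0.55
fix top [538.3 -42.5] yaw 6.45 z 0.3 1994 2.38
car scene [513.  166.7] yaw 7.46 z 0.1 979 1.28
 in fixture [[  1.2 212.4   0. ]] 0.39
fix scene [537.8 -45.3] yaw 7.07 z 0.1 3207 1.31
```

Request:
move_arm(series=[[[0,0,0,0.04,-0.33,0,0],[0,0,0,0.04,-0.33,0,0],[0,0,0,0.03,-0.25,0,0],[0,0,0,0,0,0,0]]])

```text
time_s: 5.05
tcp_pos: [0.5093, 0.1958, 0.0898]
ee_rot: [[0.003, -0.992, -0.13], [0.005, -0.13, 0.992], [-1.0, -0.004, 0.005]]
wrist_force: [2.5, -2.4, -1.6]
gripper_width: 0.18
```

```bash
python3 look.py 2 c
python3 - <<'E'
import cv2
a=cv2.imread('pics/scene2.png')[150:310,200:430]; b=cv2.imread('pics/top2.png')[140:250,240:450]
cv2.imwrite('pics/s2c.png',cv2.resize(a,None,fx=3.4,fy=3.4,interpolation=2));cv2.imwrite('pics/t2c.png',cv2.resize(b,None,fx=3.5,fy=3.5,interpolation=2))
E
```

```text
t 5.05 tcp [509.3 195.8  89.8] grasp [509.5 196.1  38.8] yaw 7.47 w 0.18 F [ 2.5 -2.4 -1.6] tilt [0.0033 0.0054]
grasp in fixture [[  1.3 242.   38.8]]
expected car [5.20195e+02 1.14297e+02 1.30000e-01]
car top [517.5 114. ] yaw 10.34 z 1.7 730 2.38
 in fixture [[ -0.9 159.6   0. ]] 3.27
fix top [538.4 -42.9] yaw 6.84 z 0.5 1976 2.4
car scene [521.  113.3] yaw 7.77 z 0.0 1033 1.33
 in fixture [[  2.5 158.4   0. ]] 0.7
fix scene [537.7 -45.4] yaw 7.07 z 0.1 3216 1.28
```

View pics/s2c.png

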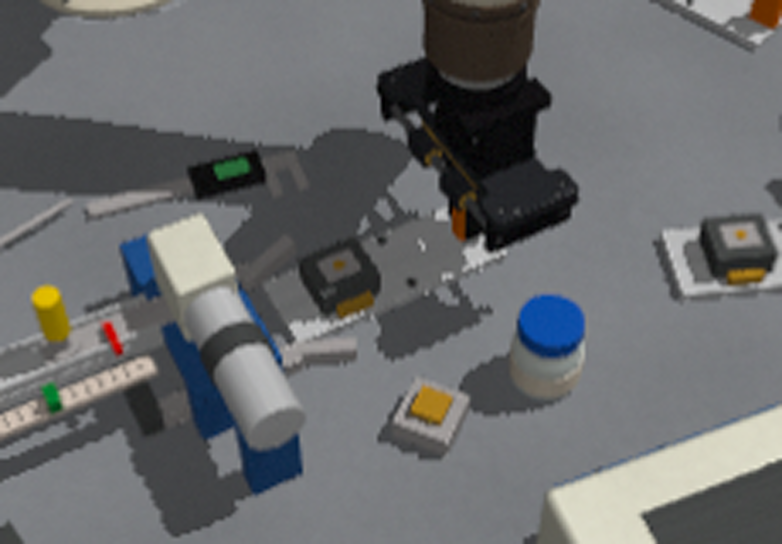

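The carrier's nose is between the flared guides and its +x edge is close to the guide at crop (300,345). I ease it 1 mm towards -x and feel my way in.

Request:
move_arm(series=[[[0,0,-0.03,0,-0.12,0,0],[0,0,0,0.01,-0.17,0,0],[0,0,0,0.02,-0.17,0,0]]])

```text
time_s: 5.52
tcp_pos: [0.512, 0.17, 0.0902]
ee_rot: [[0.006, -0.992, -0.128], [0.008, -0.128, 0.992], [-1.0, -0.008, 0.008]]
wrist_force: [0.0, 3.4, -0.8]
gripper_width: 0.185
```

```bash
python3 look.py 3 c
```

```text
t 5.525 tcp [512.  170.   90.2] grasp [512.3 170.4  39.2] yaw 7.34 w 0.185 F [ 0.   3.4 -0.8] tilt [0.0065 0.0085]
grasp in fixture [[  0.9 216.1  39.2]]
expected car [5.2288e+02 8.8566e+01 1.2800e-01]
car top [522.5  89.1] yaw 10.17 z 1.6 730 2.61
 in fixture [[  1.1 134.2   0. ]] 3.1
fix top [538.1 -42.9] yaw 6.96 z 0.6 1974 2.34
car scene [523.6  86.2] yaw 7.08 z 0.2 966 1.36
 in fixture [[  1.7 131.1   0. ]] 0.01
fix scene [537.7 -45.3] yaw 7.08 z 0.2 3210 1.29
```

The front is at fixture y of about +35 with low force, so it is in the lane. I continue.

Request:
move_arm(series=[[[-0.06,0.05,-0.02,0.03,-0.25,0,0],[0,0,0,0.03,-0.25,0,0],[0,0,0,0.03,-0.25,0,0],[0,0,0,0.03,-0.25,0,0]]])

```text
time_s: 6.12
tcp_pos: [0.5191, 0.1061, 0.0896]
ee_rot: [[-0.002, -0.992, -0.125], [-0.001, -0.125, 0.992], [-1.0, 0.002, -0.0]]
wrist_force: [-0.9, 2.4, -0.4]
gripper_width: 0.18
```

```bash
python3 look.py 4
```

```text
t 6.125 tcp [519.1 106.1  89.6] grasp [519.1 106.   38.6] yaw 7.16 w 0.18 F [-0.9  2.4 -0.4] tilt [-0.0015 -0.0007]
grasp in fixture [[ -0.3 151.4  38.6]]
```

Request:
move_arm(series=[[[0,0,0,0.02,-0.15,0,0],[0,0,0,0.02,-0.1,0,0],[0,0,0,0.01,-0.08,0,0]]])

```text
time_s: 6.6
tcp_pos: [0.5222, 0.0844, 0.0897]
ee_rot: [[-0.002, -0.992, -0.123], [-0.001, -0.123, 0.992], [-1.0, 0.002, -0.001]]
wrist_force: [-1.3, 2.4, -1.7]
gripper_width: 0.18
```

Request:
move_arm(series=[[[0,0,0,0.01,-0.08,0,0]]])

```text
time_s: 6.72
tcp_pos: [0.5228, 0.0796, 0.0896]
ee_rot: [[-0.002, -0.992, -0.123], [-0.001, -0.123, 0.992], [-1.0, 0.002, -0.001]]
wrist_force: [0.2, 3.2, -1.4]
gripper_width: 0.182
```

Request:
move_arm(series=[[[0,0,0,0.01,-0.08,0,0]]])

```text
time_s: 6.85
tcp_pos: [0.5239, 0.0778, 0.0899]
ee_rot: [[0.001, -0.993, -0.121], [0.005, -0.121, 0.993], [-1.0, -0.002, 0.005]]
wrist_force: [-10.1, 32.2, 3.6]
gripper_width: 0.184
```

Request:
move_arm(series=[[[0,0,0,0.0,-0.03,0,0]]])

```text
time_s: 6.98
tcp_pos: [0.5237, 0.0779, 0.0901]
ee_rot: [[0.002, -0.993, -0.121], [0.007, -0.121, 0.993], [-1.0, -0.002, 0.007]]
wrist_force: [-2.9, 8.0, -0.2]
gripper_width: 0.18
```

```bash
python3 look.py 5
python3 - <<'E'
from icp import *
F=(538.0,-44.2,np.radians(7.07))
# insert top & grip points per camera
for n,X in clouds().items():
    show('fix',fit(X,fix_sdf,F,fsel)) 
a=cv2.imread('pics/scene5.png')[170:310,190:390]; b=cv2.imread('pics/top5.png')[140:240,260:450]
cv2.imwrite('pics/s5c.png',cv2.resize(a,None,fx=4,fy=4,interpolation=2));cv2.imwrite('pics/t5c.png',cv2.resize(b,None,fx=4,fy=4,interpolation=2))
E
```

```text
t 6.975 tcp [523.7  77.9  90.1] grasp [523.8  78.3  39.1] yaw 6.96 w 0.18 F [-2.9  8.  -0.2] tilt [0.0016 0.0074]
grasp in fixture [[  0.9 123.3  39.1]]
fix [538.7 -43.1] yaw 6.94 z 0.4 1975 2.4
fix [537.7 -45.3] yaw 7.08 z 0.2 3221 1.3
```

View pics/s5c.png

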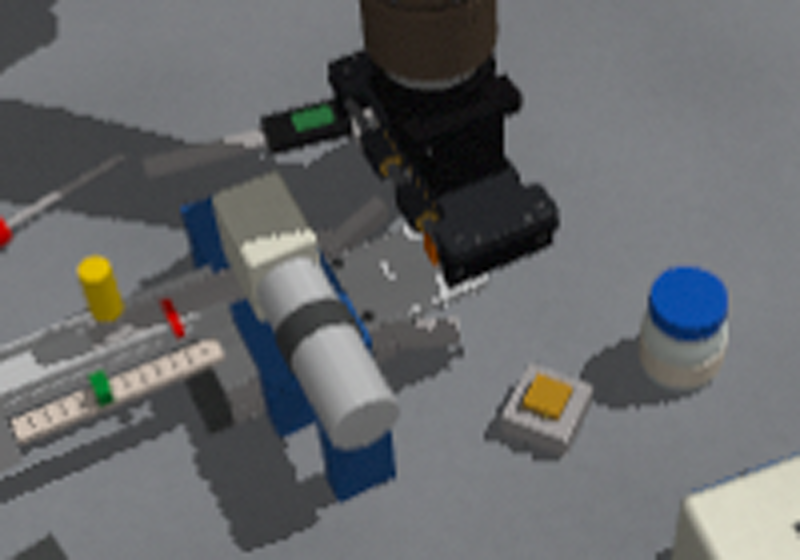

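View pics/t5c.png

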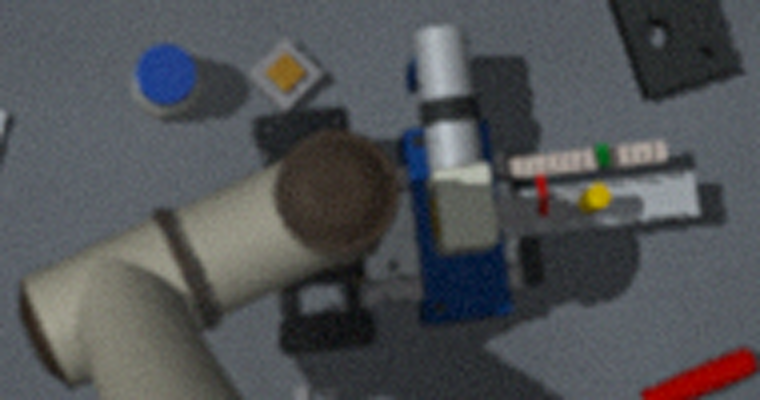

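Everything looks as expected: the carrier is under the bridge, 32 N built up at the stop, the grasp is at fixture y of 123 against a nominal 125, and the pointer has not moved. I release and rise.

Request:
move_arm(series=[[[0,0,0,0,0,0,0.5],[0,0,0,0,0,0,0.5],[0,0,0,0,0,0,0.5],[0,0,0,0,0,0,0.5]]])

```text
time_s: 7.58
tcp_pos: [0.5236, 0.0769, 0.0906]
ee_rot: [[0.001, -0.993, -0.122], [0.006, -0.122, 0.992], [-1.0, -0.002, 0.006]]
wrist_force: [-0.4, -0.5, -0.6]
gripper_width: 0.484
```

Request:
move_arm(series=[[[0,0,0,0,0,0.5,0.5],[0,0,0,0,0,0.9,0.6],[0,0,0,0,0,0.9,0.7],[0,0,0,0,0,0.5,0.7],[0,0,0,0,0.4,0,0.7]]])

```text
time_s: 8.2
tcp_pos: [0.5223, 0.098, 0.2637]
ee_rot: [[-0.001, -0.993, -0.118], [0.004, -0.118, 0.993], [-1.0, 0.001, 0.004]]
wrist_force: [-0.7, 0.0, -1.5]
gripper_width: 0.696
```

Run:
```python
from icp import *
s=r.sense(); print(s['joints'].round(1),s['tcp_pos'],s['time_s'])
F=(538.0,-44.2,np.radians(7.07))
for n in ('top','scene'):
    p,d,c=cap(n); save(p,n+'6.png'); np.savez('/tmp/'+n,p=p,d=d); X=cloud(d,c)[d>0].reshape(-1,3)
    f=fit(X,fix_sdf,F,fsel)[0]; print(n,f.round(3))
    p0=(532.8,-2,F[2])
    s=fit(X,car_sdf,p0,lambda L:(L[:,2]>4)&(L[:,2]<60)&(abs(L[:,0])<34)&(L[:,1]>10)&(L[:,1]<115)); show('car',s)
    print('car in fix',loc(np.array([[*s[0][:2],0]])/1000,f[:3]).round(1),np.degrees(s[0][2]-f[2]).round(2))
a=cv2.imread('pics/scene6.png')[170:310,190:390]; cv2.imwrite('pics/s6c.png',cv2.resize(a,None,fx=4,fy=4,interpolation=2))
```

```text
[ 28.   14.3 -15.1  -0.2 -60.6 -21.1] [0.5222598  0.09802109 0.26368302] 8.2
top [ 5.38175e+02 -4.29830e+01  1.19000e-01  5.59000e-01]
car [542.5  10.8] yaw 15.46 z 3.1 82 2.35
car in fix [[10.7 52.9  0. ]] 8.67
scene [ 5.37738e+02 -4.53820e+01  1.24000e-01  2.41000e-01]
car [530.5  -3.1] yaw 4.74 z 0.0 669 1.08
car in fix [[-2.  42.8  0. ]] -2.34
```

View pics/s6c.png

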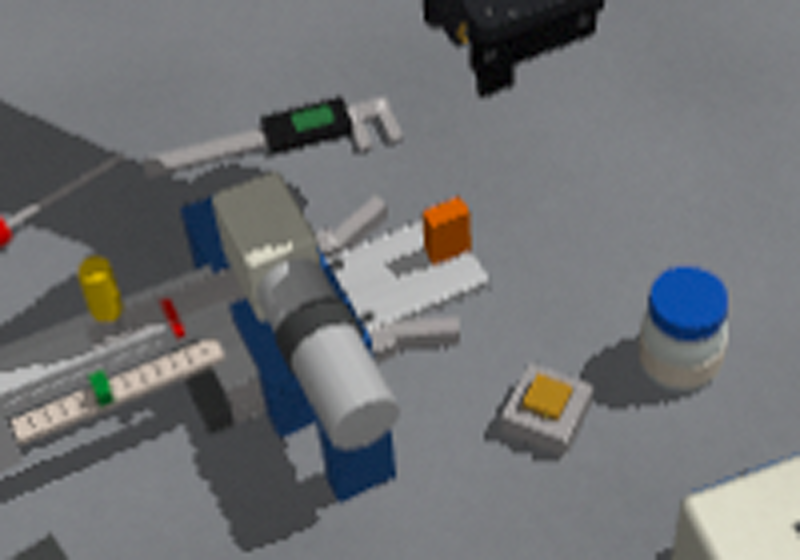

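Run:
```python
from h import *
c=viewer.camera_params('scene'); a=cv2.imread('pics/scene6.png')
ims=[]
for yaw,(ox,oy) in ((7.1,(0,42.5)),(4.7,(-2,42.5))):
    t=np.radians(7.1); fx=lambda q:(537.7+q[0]*np.cos(t)-q[1]*np.sin(t), -45.4+q[0]*np.sin(t)+q[1]*np.cos(t))
    o=np.array(fx((ox,oy))); w=np.radians(yaw); R=np.array([[np.cos(w),-np.sin(w)],[np.sin(w),np.cos(w)]])
    def pts(L): return proj([[*((o+R@np.array(l[:2]))/1e3),l[2]/1e3] for l in L],c)
    k=8; x0,y0=265,210; crop=cv2.resize(a[y0:y0+45,x0:x0+50],None,fx=k,fy=k,interpolation=cv2.INTER_NEAREST)
    for L in ([(-35,97.5,10),(35,97.5,10)],[(35,97.5,10),(35,20,10)],[(-35,97.5,10),(-35,20,10)],[(-8,67.5,55),(8,67.5,55),(8,97.5,55),(-8,97.5,55),(-8,67.5,55)],[(8,67.5,55),(8,67.5,10)],[(8,97.5,55),(8,97.5,10)]):
        q=((pts(L)-[x0,y0]+.5)*k).astype(int); cv2.polylines(crop,[q.reshape(-1,1,2)],False,(0,255,0),1)
    ims.append(crop)
cv2.imwrite('pics/ov6.png',np.hstack(ims))
```

```text
(no output)
```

View pics/ov6.png

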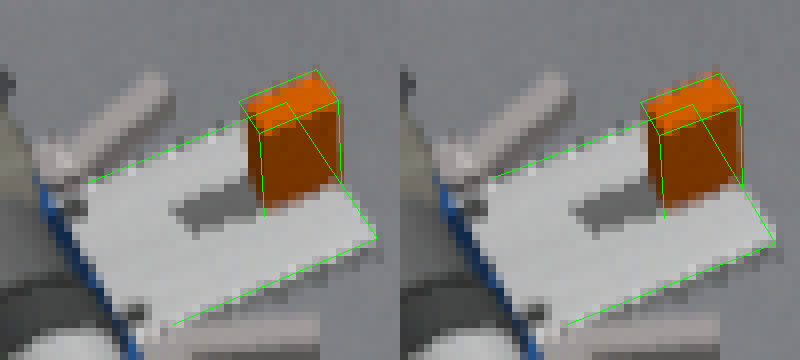

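The nominal home pose overlays the plate edges and grip well (left panel), with the rear corner at (377,238), so the carrier is home and square. Now I move over the knob and turn the jaws along the lane.

Request:
move_arm(series=[[[0,0,-0.93,0.04,-0.34,0,0.7],[0,0,-0.93,0.04,-0.34,0,0.7],[0,0,-0.93,0.04,-0.34,0,0.7],[0,0,-0.93,0.04,-0.34,0,0.7],[0,0,-0.93,0.04,-0.34,0,0.7],[0,0,-0.93,0.04,-0.34,0,0.7],[0,0,-0.93,0.04,-0.34,0,0.7],[0,0,-0.93,0.04,-0.34,0,0.7],[0,0,-0.93,0.04,-0.34,0,0.7],[0,0,-0.93,0.04,-0.34,0,0.7],[0,0,-0.93,0.04,-0.34,0,0.7],[0,0,-0.93,0.04,-0.34,0,0.7],[0,0,0,0,0,0,0.7]]])

```text
time_s: 9.93
tcp_pos: [0.5438, -0.1598, 0.252]
ee_rot: [[-0.018, -0.08, 0.997], [0.014, 0.997, 0.08], [-1.0, 0.016, -0.017]]
wrist_force: [-0.6, 0.3, 0.7]
gripper_width: 0.704
```

Request:
move_arm(series=[[[-0.1,-0.13,0.31,0.12,0.19,-0.2,0.7],[0,0,0,0,0,0,0.7]]])

```text
time_s: 10.18
tcp_pos: [0.5501, -0.1484, 0.2388]
ee_rot: [[-0.002, -0.126, 0.992], [-0.0, 0.992, 0.126], [-1.0, 0.0, -0.002]]
wrist_force: [-0.1, -0.2, -0.3]
gripper_width: 0.696
```

```bash
cat > knob.py <<'E'
import sys
from h import *
s=r.sense(); R=s['ee_rot']; g=s['tcp_pos']*1e3+51*R[:,0]; print('t',s['time_s'],'grasp',g.round(1),'yaw',np.degrees(np.arctan2(R[1,1],R[0,1])).round(2),'tilt',R[:2,0].round(4),'w',s['gripper_width'],'F',s['wrist_force'].round(1))
t=np.radians(7.07); u=np.array([-np.sin(t),np.cos(t)]); ux=np.array([np.cos(t),np.sin(t)])
for n in sys.argv[2:]:
    p,d,c=cap(n); save(p,n+sys.argv[1]+'.png'); X=cloud(d,c)
    o=np.array({'scene':(537.7,-45.35),'top':(538.3,-42.9)}[n])/1e3
    L=np.dstack([(X[...,:2]-o)@ux,(X[...,:2]-o)@u,X[...,2]])*1e3
    hsv=cv2.cvtColor(p,cv2.COLOR_RGB2HSV).astype(int); H,S,V=hsv[...,0],hsv[...,1],hsv[...,2]
    reg=(abs(L[...,0])<70)&(L[...,1]<-40)&(L[...,1]>-230)
    for nm,m,h in (('yellow',(H>20)&(H<36)&(S>150),None),('red',((H<7)|(H>173))&(S>150),77),('green',(H>50)&(H<80)&(S>100),75.5)):
        m=m&reg; vv,uu=np.nonzero(m)
        if len(vv)<3: print(n,nm,len(vv)); continue
        q=L[m]; print(n,nm,len(q),'px',uu.mean().round(1),vv.mean().round(1),'fixture med',np.median(q,0).round(1),'y mean',q[:,1].mean().round(1))
E
python3 knob.py 7 scene top
```

```text
t 10.175 grasp [ 550.  -148.4  187.8] yaw 97.26 tilt [-0.0022 -0.0001] w 0.6959727542635211 F [-0.1 -0.2 -0.3]
scene yellow 137 px 212.8 234.5 fixture med [   7.2 -104.3  124.5] y mean -103.4
scene red 26 px 227.8 246.4 fixture med [ 14.5 -70.3  78.7] y mean -78.6
scene green 45 px 207.7 243.4 fixture med [  38.2 -124.3   76.4] y mean -122.2
top yellow 15 px 416.6 190.1 fixture med [  -5.  -104.6  136.3] y mean -111.1
top red 3 px 427.7 190.0 fixture med [-33.4 -86.7 344.7] y mean -107.9
top green 9 px 416.1 191.7 fixture med [-27.4 -67.3 282.3] y mean -92.3
```

The pointer is still at -70, so the shutter is shut, and the gripper is centred over the knob. I descend to grasp height.

Request:
move_arm(series=[[[0,0,0,0.01,0,-0.6,0.7],[0,0,0,0,0,-0.6,0.7],[0,0,0,0,0,0,0.7]]])

```text
time_s: 10.65
tcp_pos: [0.5523, -0.1491, 0.1695]
ee_rot: [[0.005, -0.127, 0.992], [-0.001, 0.992, 0.127], [-1.0, -0.002, 0.005]]
wrist_force: [0.8, -0.2, 0.6]
gripper_width: 0.699
```

```bash
python3 knob.py 8 scene
python3 - <<'E'
import cv2
a=cv2.imread('pics/scene8.png')[180:300,160:310]; cv2.imwrite('pics/s8c.png',cv2.resize(a,None,fx=5,fy=5,interpolation=2))
E
```

```text
t 10.65 grasp [ 552.6 -149.2  118.5] yaw 97.27 tilt [ 0.0053 -0.0009] w 0.6988884907512061 F [ 0.8 -0.2  0.6]
scene yellow 153 px 212.5 236.3 fixture med [   6.6 -104.7  125.9] y mean -104.9
scene red 32 px 218.9 247.0 fixture med [ 20.6 -70.6  78.4] y mean -96.5
scene green 33 px 213.5 261.3 fixture med [  39.8 -124.8   75.1] y mean -123.4
```

View pics/s8c.png

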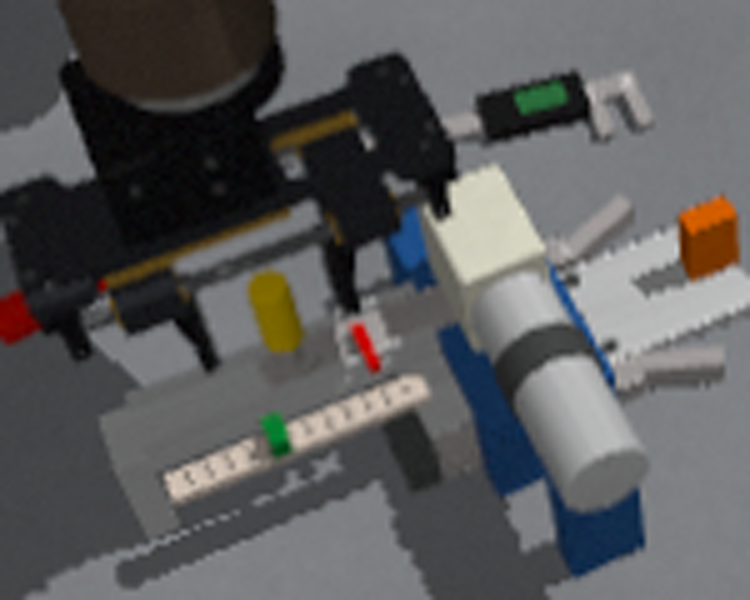

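Request:
move_arm(series=[[[0,-0.02,0,-0.02,0.01,-0.12,0.5],[0,0,0,0,0,0,0.2],[0,0,0,0,0,0,0.1],[0,0,0,0,0,0,0.1],[0,0,0,0,0,0,0.1],[0,0,0,0,0,0,0.1],[0,0,0,0,0,0,0]]])

```text
time_s: 11.58
tcp_pos: [0.5546, -0.1476, 0.1689]
ee_rot: [[0.021, -0.128, 0.992], [-0.0, 0.992, 0.128], [-1.0, -0.003, 0.021]]
wrist_force: [-0.7, 3.0, 0.7]
gripper_width: 0.221
```

```bash
python3 knob.py 9 scene
```

```text
t 11.575 grasp [ 555.7 -147.6  117.9] yaw 97.33 tilt [ 0.0214 -0.0002] w 0.22099016192395318 F [-0.7  3.   0.7]
scene yellow 168 px 213.3 237.8 fixture med [   7.5 -105.1  126.3] y mean -104.8
scene red 29 px 219.5 247.1 fixture med [ 20.8 -70.7  78.7] y mean -95.3
scene green 34 px 213.8 264.4 fixture med [  41.8 -124.6   75. ] y mean -125.1
```

The knob is gripped at 19.2 mm, but the tool crept about 5 mm off-centre and tilted 1.2° while closing. I reopen slightly, recentre and grip again.

Request:
move_arm(series=[[[0,0,0,0,0,0,0.4],[0,0,0,0,0,0,0.4],[0,0.17,0,-0.07,-0.01,-0.14,0.4],[0,0.02,0,-0.01,0,-0.02,0.1],[0,0.03,0,0,0,-0.02,0],[0,0.03,0,0,0,-0.02,0],[0,0.03,0,0,0,-0.02,0]]])

```text
time_s: 12.5
tcp_pos: [0.5499, -0.149, 0.1568]
ee_rot: [[-0.02, -0.129, 0.991], [-0.002, 0.992, 0.129], [-1.0, 0.001, -0.02]]
wrist_force: [-2.6, 3.2, 8.9]
gripper_width: 0.219
```

```bash
python3 knob.py 10 scene
python3 - <<'E'
import cv2
a=cv2.imread('pics/scene10.png')[190:290,170:290]; cv2.imwrite('pics/s10c.png',cv2.resize(a,None,fx=6,fy=6,interpolation=2))
E
```

```text
t 12.5 grasp [ 548.8 -149.1  105.8] yaw 97.39 tilt [-0.0197 -0.0019] w 0.21866825765635178 F [-2.6  3.2  8.9]
scene yellow 164 px 213.8 238.0 fixture med [   7.3 -105.   122.8] y mean -104.0
scene red 27 px 222.6 247.9 fixture med [ 17.3 -70.6  78.1] y mean -89.6
scene green 41 px 212.1 255.7 fixture med [  39.3 -124.3   75.1] y mean -122.1
```

View pics/s10c.png

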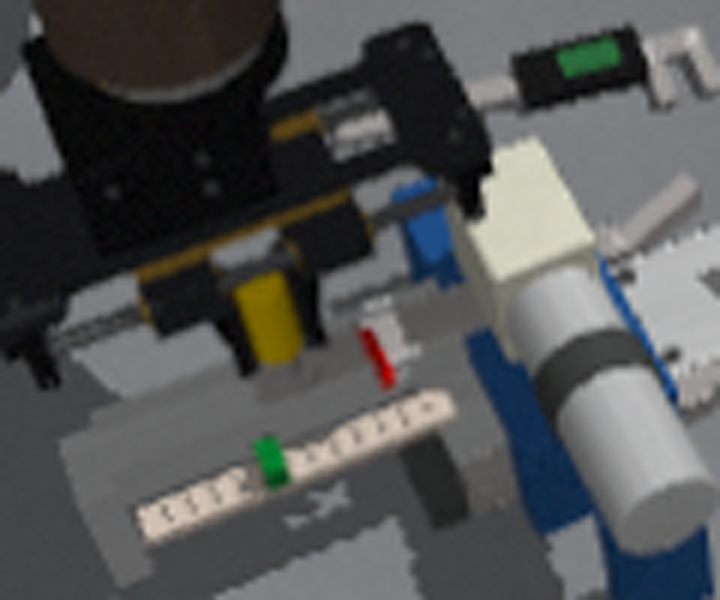

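Knob firmly gripped between the pads (crop (270,320)), pointer still at the shut mark. Now I pull out about 50 mm and measure again.

Request:
move_arm(series=[[[0,-0.02,0,0.02,-0.16,0.01,0],[0,-0.02,0,0.02,-0.16,0.01,0],[0,-0.02,0,0.02,-0.16,0,0],[0,-0.02,0,0.02,-0.16,0,0],[0,0,0,0.02,-0.12,0,0]]])

```text
time_s: 13.18
tcp_pos: [0.5542, -0.1888, 0.1569]
ee_rot: [[-0.013, -0.13, 0.991], [0.007, 0.992, 0.13], [-1.0, 0.009, -0.012]]
wrist_force: [-2.3, 6.7, 2.3]
gripper_width: 0.225
```

```bash
python3 knob.py 11 scene
python3 - <<'E'
import cv2
a=cv2.imread('pics/scene11.png')[200:290,170:290]; cv2.imwrite('pics/s11c.png',cv2.resize(a,None,fx=6,fy=6,interpolation=2))
E
```

```text
t 13.175 grasp [ 553.6 -188.5  105.9] yaw 97.45 tilt [-0.0134  0.0072] w 0.22496700924608076 F [-2.3  6.7  2.3]
scene yellow 173 px 197.1 245.3 fixture med [   7.9 -145.   123.5] y mean -144.5
scene red 21 px 212.5 254.0 fixture med [  17.1 -110.    77.8] y mean -118.2
scene green 40 px 203.7 254.3 fixture med [  39.7 -125.6   76.5] y mean -136.9
```

View pics/s11c.png

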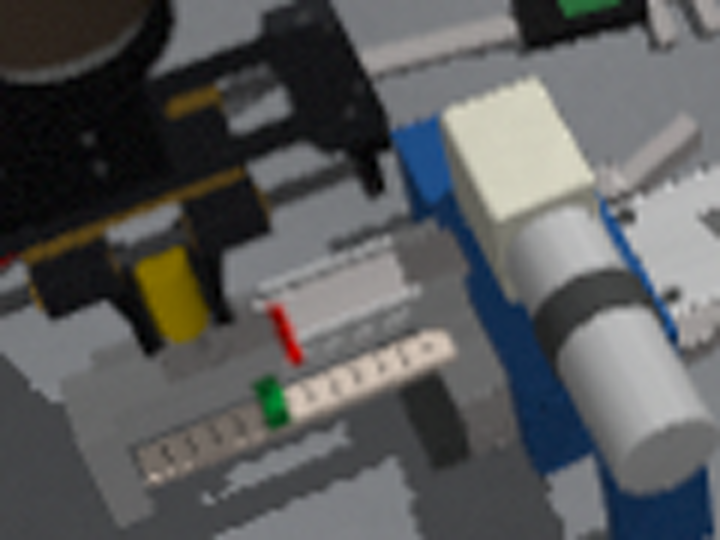

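```bash
cat > idx.py <<'E'
import sys
from h import *
name=sys.argv[1]; n='scene'; c=viewer.camera_params(n)
if len(sys.argv)>2: p,d,c=cap(n); save(p,name)
else: p=cv2.cvtColor(cv2.imread('pics/'+name),cv2.COLOR_BGR2RGB)
t=np.radians(7.07); u=np.array([-np.sin(t),np.cos(t)]); ux=np.array([np.cos(t),np.sin(t)]); o=np.array((537.7,-45.35))
def toplane(uv,z):
    q=cv2.undistortPoints(np.array(uv,float).reshape(-1,1,2),np.array(c['mtx']),np.array(c['dist_coeffs'])).reshape(-1,2)
    T=np.array(c['pose']); D=np.c_[q,np.ones(len(q))]@T[:3,:3].T; s=(z/1e3-T[2,3])/D[:,2]; P=(T[:3,3]+D*s[:,None])[:,:2]*1e3-o
    return np.c_[P@ux,P@u]
k=4; P=cv2.resize(p,None,fx=k,fy=k,interpolation=cv2.INTER_CUBIC); f=P.astype(int)
R,G,B=f[...,0],f[...,1],f[...,2]
vv,uu=np.mgrid[:P.shape[0],:P.shape[1]]; uv=np.stack([(uu+.5)/k-.5,(vv+.5)/k-.5],-1)
for nm,m,z in (('red',(R>90)&(G<.45*R)&(B<.45*R),77),('green',(G>70)&(R<.55*G)&(B<.75*G),75.5)):
    L=np.full(P.shape[:2]+(2,),1e9); q=np.nonzero(m); L[q]=toplane(uv[q],z)
    ok=m&(L[...,0]>(2 if nm=='red' else 25))&(L[...,0]<60)&(L[...,1]<-55)&(L[...,1]>-150)
    w=L[ok]; print(nm,len(w),'x %.1f..%.1f'%tuple(np.percentile(w[:,0],[1,99])),'y 2/50/98 pct',np.percentile(w[:,1],[2,50,98]).round(1))
    for a in range(0,55,6):
        e=w[(w[:,0]>=a)&(w[:,0]<a+6)]
        if len(e)>15: print('   x',a,len(e),'y',e[:,1].min().round(1),np.median(e[:,1]).round(1),e[:,1].max().round(1))
E
python3 idx.py scene0.png; python3 idx.py scene11.png
```

```text
red 393 x 2.4..31.3 y 2/50/98 pct [-73.1 -69.9 -66.7]
   x 0 53 y -73.1 -69.6 -66.6
   x 6 85 y -73.4 -70.0 -66.5
   x 12 83 y -73.2 -69.9 -66.4
   x 18 78 y -72.9 -69.8 -66.5
   x 24 78 y -72.9 -69.9 -66.4
   x 30 16 y -72.0 -70.0 -68.2
green 431 x 31.5..55.2 y 2/50/98 pct [-128.9 -124.6 -120.2]
   x 30 98 y -129.0 -124.4 -119.8
   x 36 133 y -129.4 -124.5 -119.6
   x 42 122 y -129.0 -124.7 -120.1
   x 48 64 y -128.8 -124.5 -121.1
red 327 x 2.3..31.3 y 2/50/98 pct [-112.4 -109.9 -107.4]
   x 0 45 y -112.4 -109.9 -107.4
   x 6 65 y -112.5 -109.9 -107.3
   x 12 70 y -112.7 -110.0 -107.2
   x 18 63 y -112.2 -109.9 -107.5
   x 24 70 y -112.6 -109.8 -107.1
green 379 x 32.1..55.3 y 2/50/98 pct [-128.5 -124.4 -120.2]
   x 30 50 y -128.4 -123.8 -120.3
   x 36 106 y -128.6 -123.6 -119.6
   x 42 120 y -128.9 -124.6 -119.9
   x 48 84 y -128.8 -125.3 -121.1
   x 54 19 y -128.1 -125.3 -121.8
```

This measurement is clean: the shut pointer reads -69.9 (true value -70) and the clip's middle -124.5, while the pointer is now at -109.9. That leaves 14.6 mm to go.

Request:
move_arm(series=[[[0,0,0,0.02,-0.12,0,0],[0,0,0,0.01,-0.1,0,0]]])

```text
time_s: 13.48
tcp_pos: [0.5556, -0.1996, 0.1569]
ee_rot: [[-0.016, -0.131, 0.991], [0.011, 0.991, 0.131], [-1.0, 0.013, -0.014]]
wrist_force: [-0.7, 9.8, 2.0]
gripper_width: 0.221
```

```bash
python3 idx.py scene12.png new|grep -v '  x'; python3 knob.py 12b
```

```text
red 326 x 2.3..30.6 y 2/50/98 pct [-122.9 -120.4 -117.7]
green 451 x 31.6..55.2 y 2/50/98 pct [-128.9 -124.8 -120.2]
t 13.525 grasp [ 554.9 -199.5  105.8] yaw 97.49 tilt [-0.0157  0.0107] w 0.2205168374462625 F [-2.   7.3  1.8]
```

Request:
move_arm(series=[[[0,0,0,0.01,-0.09,0,0]]])

```text
time_s: 13.65
tcp_pos: [0.5562, -0.2037, 0.1569]
ee_rot: [[-0.016, -0.131, 0.991], [0.013, 0.991, 0.131], [-1.0, 0.015, -0.015]]
wrist_force: [-1.1, 9.5, 2.8]
gripper_width: 0.223
```

```bash
python3 idx.py scene13.png new|grep -v '  x'; python3 knob.py 13b; python3 idx.py scene14.png new|grep -v '  x'; python3 knob.py 14b
```

```text
red 345 x 2.3..29.9 y 2/50/98 pct [-127.2 -124.6 -121.8]
green 453 x 31.8..55.2 y 2/50/98 pct [-128.8 -124.8 -120.2]
t 13.7 grasp [ 555.4 -203.5  105.9] yaw 97.52 tilt [-0.0165  0.0125] w 0.22350266601862276 F [-0.2  7.8  2.5]
red 340 x 2.2..29.8 y 2/50/98 pct [-127.8 -125.1 -122.4]
green 457 x 31.7..55.2 y 2/50/98 pct [-128.8 -124.8 -120.1]
t 13.75 grasp [ 555.4 -203.4  105.8] yaw 97.51 tilt [-0.0164  0.0124] w 0.2203609679962506 F [-1.2  8.3  2.8]
```

```bash
python3 idx.py scene15.png new|grep -v '  x'; python3 idx.py scene16.png new|grep -v '  x'; python3 -c "
from h import *
a=cv2.imread('pics/scene16.png')[190:300,165:325]; cv2.imwrite('pics/s16c.png',cv2.resize(a,None,fx=5,fy=5,interpolation=2))"; python3 knob.py 16b
```

```text
red 343 x 2.3..29.8 y 2/50/98 pct [-127.7 -124.9 -122.2]
green 449 x 31.7..55.2 y 2/50/98 pct [-128.8 -124.7 -120.1]
red 330 x 2.3..29.8 y 2/50/98 pct [-127.4 -124.8 -122.2]
green 446 x 31.6..55.2 y 2/50/98 pct [-128.9 -124.6 -120.1]
t 13.85 grasp [ 555.4 -203.3  105.9] yaw 97.52 tilt [-0.0163  0.0123] w 0.21757703657169006 F [-1.2  8.2  2.7]
```

View pics/s16c.png

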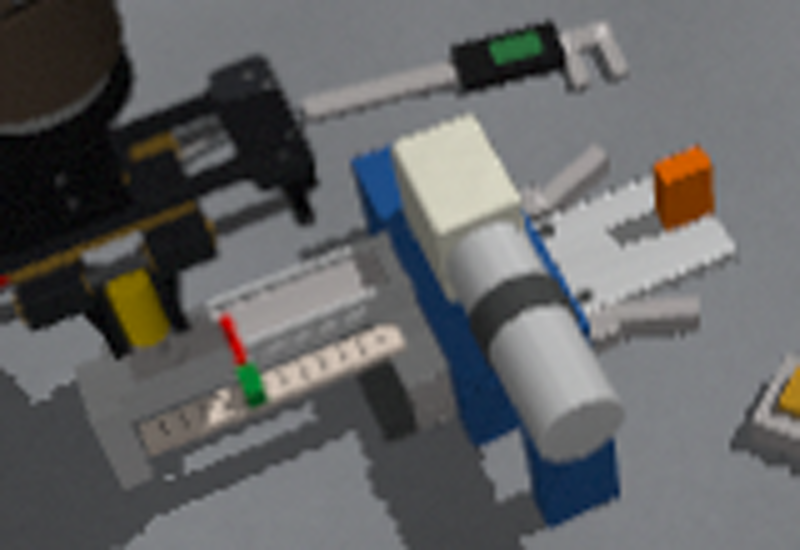

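The red pointer, with its tip at crop (240,362), runs straight into the middle of the green clip at (250,385). The reading is steady within 0.3 mm, the knob is held, and the carrier and its grip (685,190) are unmoved. I hand the job in.

```bash
python3 -c "
from h import *
print(r.finish_job())"
```

```text
the job is handed in; nothing more can be done
None
```

The job is handed in at about 13.9 s, with the carrier home and the gripper still holding the shutter knob at the index clip.

- **Carrier:** I gripped the carrier nearest the base, squared it to the lane and slid it under the bridge until 32 N built up at the end stop. After release, the scene camera put its origin at fixture y = 42.8 mm (nominal 42.5).
- **Shutter:** It stayed shut (pointer at -70 mm) until the carrier was home. I then pulled it about 55 mm by the knob. The last picture had the pointer at -124.8 mm and the clip's middle at -124.6 mm, with a steady hold force of about 8 N.

Some checks disagreed or needed mending:

- **Carrier angle:** One fit of the carrier at home, using only the visible part, gave 2.3° of skew. Overlaying the square home pose on the picture matched better, so I went with that.
- **Camera offset:** The two cameras differ by about 2 mm on the fixture's position, and the top camera's last carrier fit was unusable because the arm blocked its view.
- **Knob grasp:** The first grip drifted about 5 mm off-centre, so I opened and gripped again. It still holds with about 1° of tilt.
- **Bystanders:** I checked these only by eye. The caliper, jar and spare insert looked unmoved where they showed in the later pictures; I did not check the other bystanders at the end.

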